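# Dock the specimen tray and open its jar

### The job

Slide the loaded wooden tray along the table into the slotted holder until it is fully home against the back stop, so that the holder braces the square specimen jar. Then unscrew the jar's tight cap (anticlockwise from above), stop turning once its threads let go, lift it straight off and finish holding the cap level just above the jar's open mouth, clear of it; do not put it down or let go. The jar stays upright in its tray pocket, the dark specimen stays in the tray, and the other things on the table are left where they are.

Things in the scene. Friction and masses are not known exactly. Their poses are not given: they have to be found in the camera images.
- holder: Fixed darker wood holder, no floor: two side rails with inward top lips, a back stop and a mouth. Origin on the table, where the tray's origin lies when home. +x: the way the tray slides in. Channel 96 mm wide, from the stop at x=+96 to x=-35 mm. Lip undersides at height 35 mm, tops 42 mm, gap between lips 76 mm. Place and yaw vary.
- holder_mouth (a point): Point on the table in the middle of the holder's flared mouth, at x=-65 mm of the holder; the mouth is about 125 mm wide here and narrows to 96 mm at x=-35 mm.
- tray: Loose waxed light wood tray 190 (x) x 88 (y) mm, walls 30 mm high, about 0.6 kg plus load. Origin: centre of underside, on the table. +x: leading end, with the jar's pocket. Starts 190 to 230 mm before the home place, up to 30 mm aside, 0.2 rad askew. Home: within 8 mm of the holder's origin along x, 6 mm along y (side play 4 mm). Must not be raised over 20 mm.
- tray_handle (a point): Top centre of the tray's upright handle block at its -x end, 62 mm above the table, 107 mm behind the tray's origin. Block 24 (tray x) x 24 (tray y) mm, up from 2 mm above the table: grip it from above across its 24 mm, or push it. It stays outside the mouth when the tray is home.
- jar: Loose square glass jar, 60 x 60 x 56 mm, about 0.35 kg, standing in the tray's pocket with 1.5 mm play a side (at tray x=+57.5 mm, y=0, 8 mm above the table); round neck of radius 16 mm above, up to 92 mm. Origin: centre of its underside, z up. Only the pocket and the docked tray keep it from turning.
- jar_mouth (a point): Point on the jar's axis at the top of the neck's seal disc, 95 mm above the jar's underside; a 4.5 mm high cross-bar stands on the seal.
- cap: Loose round aluminium screw cap, 50 mm across (16-sided skirt, grip at any yaw), 28 mm high, 0.06 kg. Origin: centre of its skirt's lower rim, 84 mm above the table while on (top at 112). 14 mm of bare neck below. Coarse thread: free after 1.0 rad anticlockwise (from above) relative to the jar; turn 1.3 to 1.6 rad to cover play. Need not rise while turning.
- seal (a joint): Turn in rad of the stiff inner seal the cap drives by its cross-bar: 0 = screwed on, grows anticlockwise, lags the cap by up to 0.3 rad, stays where left when the cap lifts off. Resists with about 0.45 N m: grip the cap with 50 N or more. Threads are free above about 0.9; above 1.75 the cap was turned far too much.
- truffle: Loose dark brown lump of a specimen, 42 mm across, 26 mm high, riding in the tray's front compartment. Origin: centre of its underside.
- puffball: Bystander: cream round fungus, 52 mm across, 44 mm high, near the tray. Origin: centre of its underside.
- dish: Bystander: shallow grey dish, 84 mm across, 18 mm high, beside the holder. Origin: centre of its underside.
- bracket: Bystander: flat tan bracket fungus, 124 mm across, 38 mm high. Origin: centre of its underside.
- spare_jar: Bystander: round closed jar, 58 mm across, 90 mm high, not in the tray. Origin: centre of its underside.
- soft_brush: Bystander: soft brush lying on the table, handle along its x.
- stem_fungus: Bystander: brown mushroom, 68 mm across, 58 mm high. Origin: centre of its underside.

How it is judged:
By the outcome, as a careful person would: the job done as asked, in the order asked, and still so for the second after the job is handed in, while the arm keeps its last pose, push and grip.
It also fails if it takes over 53 s, if anything falls off the work surface, if the arm or the gripper's body presses on something with over 40 N, if the wrist force passes 120 N, or if a joint passes its speed limit or range.

### The arm

A 7-joint arm with a two-finger parallel gripper is mounted at the origin on the work surface. World frame = base frame: x ahead of the robot, y to its left, z up, the work surface at z = 0. Lengths are in m, angles in rad, forces in N, time in s.
With the tool pointing down it reaches from about 0.35 to 0.9 m from the base axis. Payload 19.9 kg.
Tool frame: the origin (TCP) lies at the very end of the fingers, on their centre line; the grasp point (between the pads) lies ctrl.tcp_to_grasp behind it (ctrl.tcp_to_grasp is the distance from the TCP to the grasp point, in m); z points along the fingers, y is the direction in which the jaws open and shut (so a half turn about z gives the same grasp; the last joint's range is limited). The gripper opens to 85 mm and grips with 20 to 120 N. Pads are 22 mm wide; open, the fingers measure 114 mm over their backs; the gripper's body (76 mm by 85 mm) begins 54 mm behind the grasp point. The pads swing forward as they close: fully open they stand 13 mm farther back than shut.
Start: joints at [1.083, 0.417, -0.01, 1.614, 0.005, 1.111, -0.053], TCP at [0.27, -0.564, 0.231] pointing down, gripper open.
Joint ranges: [-2.81, 2.81], [-0.39, 2.02], [-1.27, 1.25], [0.06, 2.57], [-1.19, 4.33], [0.19, 2], [-2.82, 2.82]. Speed limits (rad/s): [1.89, 1.89, 2.39, 2.39, 3.01, 3.01, 3.01].

### API

Orientations are given as a rotation vector (axis times angle).
In Python, from station import ctrl, vision gives the robot as it stands.
- The arm moves only by the shell command python3 -m inch 'ROWS' [FORCE]. ROWS is JSON, a list that holds one entry, the list of rows, each a list of 5 numbers: the shift along the tool's x, y, z in mm, then the turn about the tool's z in degrees, then the finger opening in mm, from 0 to 85.4. In form: [[[x, y, z, roll, hand], ...]]. A call has exactly 10 rows; each row is the pose to reach, as a shift and turn from the pose commanded when the call began, along the tool's axes at that moment; what a row does not reach only later rows make up. A row lasts 1/8 s, in which the tool goes at most 62.5 mm and 10.7 degrees, less where a joint would pass 70% of its speed; a pose out of reach is approached as far as the arm can. A call with a gripper value outside its range is refused whole. The fingers move at their own pace and stop on an object; FORCE is the grip in N (left out, the last holds). Time passes only in rows, so rows that repeat a pose let the fingers close, or fill a call up. It gives the time, the measured TCP pose, the force and the opening at its end, in the units of the state.
- ctrl.sense(): the state, without advancing time (a new reading comes with each control period).
- vision.camera(name): name is "scene" or "top"; returns a dict with "color" (420x560x3 uint8, blue, green, red), "K" (3x3 intrinsics, pixels), "rvec" (rotation vector, rad) and "tvec" (3), from world to camera coordinates, as OpenCV has them. Camera axes: x right, y down, z forward; pixel columns grow to the right and rows downward; lengths in m; the calibration is good to about 2 mm. A picture is of the moment at which its call begins. There is no depth.
- ctrl.finish_job(): hands the job in, once; it reports no verdict.
The state is a dict: "clock": time; "joint_positions": joint angles; "joint_vel": joint speeds; "joint_efforts": joint torques, N m; "eef_pos": TCP position; "tool_rot": TCP orientation; "wrist_force": force on the tool from outside, world axes, zero at the start; "torque": the same for the moment, N m; "gripper_width": finger opening in m.
Only numpy, scipy, OpenCV 4.12 (cv2) and the standard library are available. Lean on these libraries where they do the work, as an engineer would, in place of code of your own. Each camera call takes 0.05 s, during which the arm holds its last target.

## Working session

There is one attempt and no reset: what is moved stays moved. The work goes in short steps, Python scripts to look and compute and a shell command to move; the robot and the scene stay as the last step left them, time stands still between calls to the robot, and variables do not carry over. Pictures are saved under pics/ and viewed, and the job is handed in when it is done.

```bash
ls; mkdir -p pics
python3 - <<'E'
from station import ctrl, vision
import cv2
print(ctrl.sense(), ctrl.tcp_to_grasp)
for n in("scene","top"):
    c=vision.camera(n); cv2.imwrite(f"pics/{n}0.png",c["color"]); print(n,c["K"].tolist(),c["rvec"],c["tvec"])
E
```

```text
pics
{'clock': 0.0, 'joint_positions': array([ 1.08248534,  0.41798106, -0.01032194,  1.614164  ,  0.00471314,
        1.11071151, -0.05302172]), 'joint_vel': array([ 0.00143367,  0.00235375, -0.000138  ,  0.00034581,  0.00098844,
       -0.00066376, -0.00036262]), 'joint_efforts': array([-1.21548728e-03, -8.64465666e+01,  6.77855685e-01, -4.34890974e+01,
        1.89563271e-02,  7.60309777e-03,  7.77207879e-05]), 'eef_pos': array([ 0.26990445, -0.56333149,  0.23066005]), 'tool_rot': array([-3.06236139e+00, -6.95777726e-01,  5.77627254e-04]), 'wrist_force': array([ 1.06486455, -0.75528137,  0.19430749]), 'torque': array([ 0.04642946, -0.00566664, -0.02062372]), 'gripper_width': 0.08522100558764525} 0.0187
scene [[385.9299807051585, 0.0, 278.6365940513386], [0.0, 385.9299807051585, 210.1306409036921], [0.0, 0.0, 1.0]] [ 1.63967229  2.01909491 -0.70862456] [ 0.11077248 -0.38729572  1.39825862]
top [[383.98086984577526, 0.0, 279.86787484449155], [0.0, 383.98086984577526, 208.75609524822227], [0.0, 0.0, 1.0]] [ 2.18398836 -2.16457885  0.05185615] [0.007131   0.56016068 0.94980809]
```

View pics/top0.png

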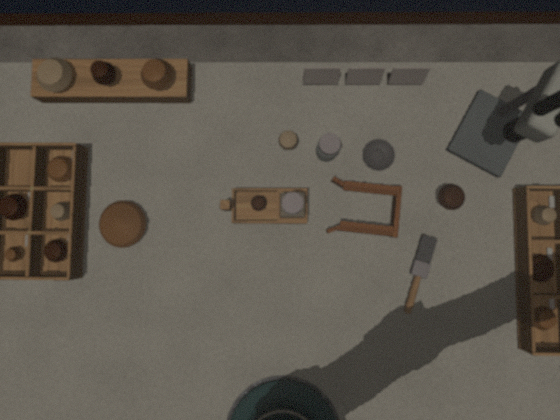

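View pics/scene0.png

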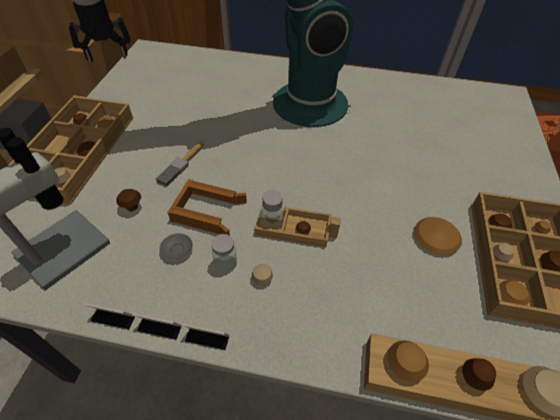

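```bash
cat > h.py <<'E'
import numpy as np, cv2
from station import ctrl, vision
def proj(c,P):
    p,_=cv2.projectPoints(np.array(P,float).reshape(-1,3),c["rvec"],c["tvec"],c["K"],None); return p.reshape(-1,2)
def unproj(c,uv,z):
    R,_=cv2.Rodrigues(c["rvec"]); C=-R.T@c["tvec"]
    uv=np.array(uv,float).reshape(-1,2); o=[]
    for u in uv:
        d=R.T@np.linalg.inv(c["K"])@np.array([u[0],u[1],1]); o.append(C+d*(z-C[2])/d[2])
    return np.array(o)
def crop(c,u0,v0,u1,v1,s,name):
    im=c["color"][v0:v1,u0:u1]; im=np.clip(im.astype(float)*1.5,0,255).astype(np.uint8)
    cv2.imwrite(name,cv2.resize(im,None,fx=s,fy=s,interpolation=cv2.INTER_CUBIC))
E
python3 - <<'E'
from h import *
c=vision.camera("top"); crop(c,210,160,420,250,3.8,"pics/t1.png")
R,_=cv2.Rodrigues(c["rvec"]); print(-R.T@c["tvec"])
s=vision.camera("scene"); crop(s,160,160,350,260,4,"pics/s1.png")
E
```

```text
[ 0.49170992 -0.01044829  0.98695412]
```

View pics/t1.png

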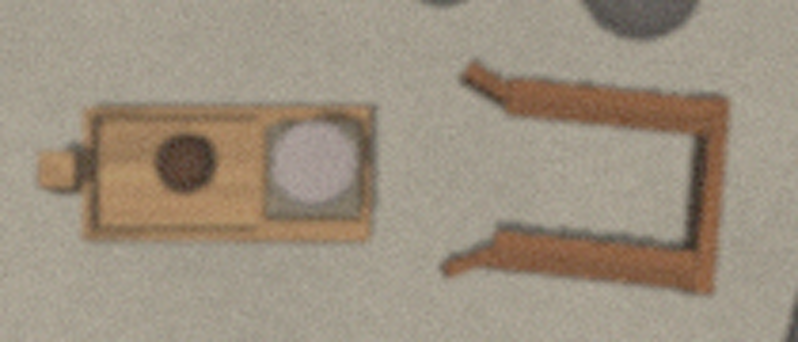

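View pics/s1.png

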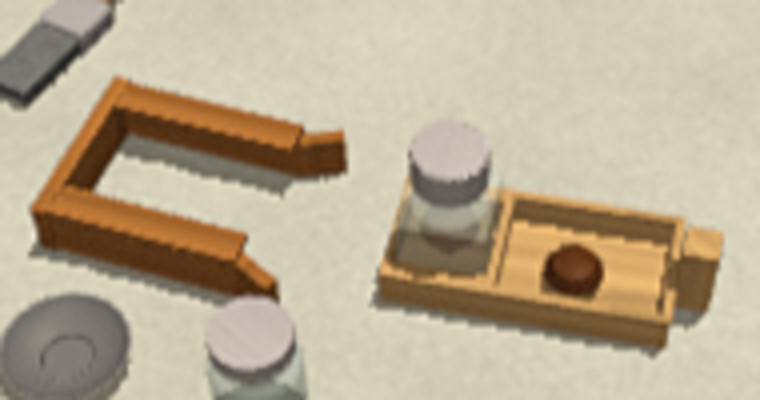

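```bash
cat > fit.py <<'E'
from h import *
c=vision.camera("top")
U=lambda p,z: unproj(c,np.array(p)/3.8+[210,160]+np.array([-.37,-.37]),z)[:,:2]
t=U([(84,106),(375,104),(372,240),(84,240)],.03); print("tray c",t.mean(0),t)
d=(t[1]+t[2]-t[0]-t[3]); yt=np.arctan2(d[1],d[0]);print("yaw",yt, np.linalg.norm(d)/2)
h=U([(58,169)],.062); print("handle",h, "pred", t.mean(0)-.107*np.array([np.cos(yt),np.sin(yt)]))
cap=U([(315,161)],.112); print("cap",cap,"pred",t.mean(0)+.0575*np.array([np.cos(yt),np.sin(yt)]))
l=U([(503,108),(697,133),(692,247),(498,228)],.042); print("lips",l, "gap",np.linalg.norm(l[0]-l[3]),np.linalg.norm(l[1]-l[2]))
d=(l[1]+l[2]-l[0]-l[3]); yh=np.arctan2(d[1],d[0]); print("hyaw",yh)
f=U([(706,133),(694,248)],.042).mean(0); e=np.array([np.cos(yh),np.sin(yh)])
m=l.mean(0); n=np.array([-e[1],e[0]])
o=m+e*((f-m)@e-.096); print("holder o",o, "from lips -35:", (l[0]+l[3])/2+.035*e)
r=t.mean(0)-o; print("tray in holder", r@e, r@n, yt-yh)
print("home handle",o-.107*e,"home cap",o+.0575*e)
E
python3 fit.py
```

```text
tray c [0.56866083 0.03732961] [[ 0.61192968  0.13355115]
 [ 0.61457626 -0.05884523]
 [ 0.52491556 -0.05728657]
 [ 0.5232218   0.13189909]]
yaw -1.5594222209114865 0.19080336373678963
handle [[0.56732807 0.14462926]] pred [0.56744382 0.14432269]
cap [[ 0.56928628 -0.0188096 ]] pred [ 0.56931482 -0.02016667]
lips [[ 0.61098733 -0.14126609]
 [ 0.59557651 -0.2662795 ]
 [ 0.52183699 -0.2622743 ]
 [ 0.53297545 -0.13791762]] gap 0.07808370923307484 0.0738482121845087
hyaw -1.6768622039111645
holder o [ 0.56849539 -0.17233487] from lips -35: [ 0.56827604 -0.17439516]
tray in holder -0.20850373965904828 -0.022032070353456418 0.11743998299967795
home handle [ 0.57982317 -0.06593618] home cap [ 0.56240803 -0.22951173]
```

```bash
cat > mv.py <<'E'
import sys
from h import *
from scipy.spatial.transform import Rotation as Ro
def show(x=None,y=None,z=None,th=None):
    s=ctrl.sense(); R=Ro.from_rotvec(s["tool_rot"]).as_matrix(); p=s["eef_pos"]
    t0=np.arctan2(R[1,0],R[0,0])
    t=np.array([p[i] if v is None else v for i,v in enumerate((x,y,z))])
    dth=0 if th is None else (th-t0+np.pi)%(2*np.pi)-np.pi
    print("clk",round(s["clock"],2),"p",p.round(4),"th",round(t0,4),"tilt",R[:,2].round(3),"F",s["wrist_force"].round(1),"T",s["torque"].round(2),"w",round(s["gripper_width"],4),"j",s["joint_positions"].round(2))
    print("shift mm",(R.T@(t-p)*1000).round(1),"roll deg",round(-np.degrees(dth),1))
if __name__=="__main__":
    show(*[None if a=="-" else float(a) for a in sys.argv[1:]])
E
python3 mv.py .567 .145 .12 1.582
python3 - <<'E'
from h import *
c=vision.camera("top"); crop(c,320,165,415,245,8,"pics/t2.png")
crop(c,270,120,410,180,5,"pics/t3.png")
E
```

```text
clk 0.25 p [ 0.27   -0.5635  0.231 ] th 0.4468 tilt [-0.     0.001 -1.   ] F [ 0.3 -0.3 -0.9] T [-0.   -0.05  0.  ] w 0.0853 j [ 1.08  0.42 -0.01  1.61  0.    1.11 -0.05]
shift mm [ 574.  -510.5  111.2] roll deg -65.0
```

View pics/t2.png

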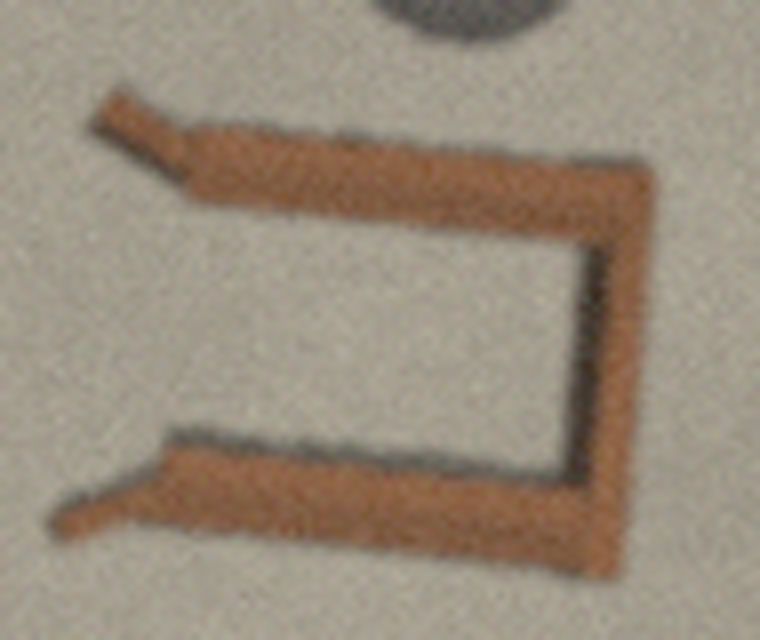

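View pics/t3.png

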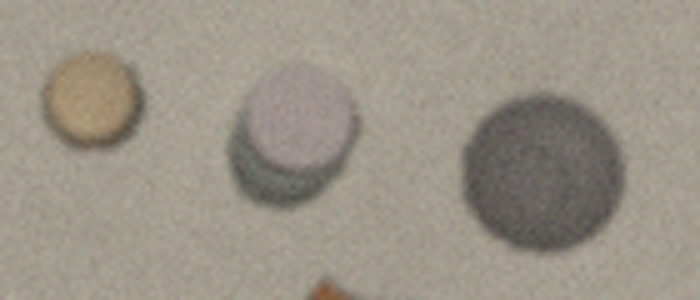

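```bash
cat > fit2.py <<'E'
from h import *
c=vision.camera("top")
U=lambda p,z,s,o: unproj(c,(np.array(p,float)+.5)/s-.5+o,z)[:,:2]
V=lambda p,z:U(p,z,8,[320,165])
l=V([(190,203),(590,240),(580,490),(165,452)],.042); print(l.round(4))
for a,b in((0,1),(3,2)):
    d=l[b]-l[a]; print("yaw",np.arctan2(d[1],d[0]))
st=V([(608,245),(590,488)],.042); d=st[0]-st[1]; print("yaw stop",np.arctan2(d[1],d[0])-np.pi/2, "outer top",)
o_=V([(655,165),(230,123)],.042);d=o_[0]-o_[1];print(np.arctan2(d[1],d[0]))
yh=-1.660
e=np.array([np.cos(yh),np.sin(yh)]);n=np.array([-e[1],e[0]])
print("gap",(l[0]-l[3])@n,(l[1]-l[2])@n)
m=l.mean(0);f=st.mean(0);o=m+e*((f-m)@e-.096);print("o",o,"lips",(l[[0,3]]-o)@e, "lat",(l-o)@n)
t=np.array([.56866,.03733]);r=t-o;print("tray",r@e,r@n)
for x in(-208,-165,-100,0): print(x,"handle",(o+(x/1000-.107)*e).round(4))
print("home cap",o+.0575*e)
W=lambda p,z:U(p,z,5,[270,120])
print("puff",W([(92,100)],.022),"spare",W([(300,116)],.09),W([(278,165)],0.0),"dish",W([(543,172)],.018))
print("flare tips",V([(120,85),(65,540)],.042))
E
python3 fit2.py
```

```text
[[ 0.6063 -0.1445]
 [ 0.5957 -0.2669]
 [ 0.519  -0.263 ]
 [ 0.5294 -0.1367]]
yaw -1.656981783228386
yaw -1.6536640325868925
yaw stop -1.655198988571224 outer top
-1.664132085880748
gap 0.07726555299986328 0.07683323977507495
o [ 0.56523006 -0.17359779] lips [-0.03265408 -0.03356158] lat [ 0.03833925  0.03871015 -0.03812309 -0.0389263 ]
tray -0.21039469484365186 -0.01537428572627764
-208 handle [0.5933 0.1401]
-165 handle [0.5895 0.0973]
-100 handle [0.5837 0.0326]
0 handle [ 0.5748 -0.067 ]
home cap [ 0.56010765 -0.23086917]
puff [[ 0.73697038 -0.00694924]] spare [[ 0.71239492 -0.10558946]] [[ 0.70865811 -0.1037536 ]] dish [[ 0.7017366  -0.23641843]]
flare tips [[ 0.64290274 -0.12297855]
 [ 0.50221739 -0.10613923]]
```

```bash
python3 -m inch '[[[57,-51,0,-6.5,85],[114,-102,0,-13,85],[171,-153,0,-19.5,85],[228,-204,0,-26,85],[285,-255,0,-32.5,85],[342,-306,0,-39,85],[399,-357,0,-45.5,85],[456,-408,0,-52,85],[513,-459,0,-58.5,85],[574,-510,30,-65,85]]]' 60; python3 mv.py .567 .145 .10 1.582
```

```text
clock: 1.6
eef_pos: [0.5114, 0.0144, 0.2229]
tool_rot: [2.205, 2.236, 0.002]
wrist_force: [1.3, -0.6, 0.6]
gripper_width: 0.0849
clk 1.6 p [0.5114 0.0144 0.2229] th 1.5846 tilt [ 0.002 -0.    -1.   ] F [ 1.3 -0.6  0.6] T [-0.02 -0.04 -0.01] w 0.0849 j [ 0.39  0.26 -0.55  1.89  0.16  1.03 -0.22]
shift mm [129.9  57.2 123. ] roll deg 0.1
```

```bash
python3 -m inch '[[[50,22,40,0,85],[100,44,80,0,85],[130,57,110,0,85],[130,57,123,0,85],[130,57,123,0,85],[130,57,123,0,85],[130,57,123,0,85],[130,57,123,0,85],[130,57,123,0,85],[130,57,123,0,85]]]' 60; python3 mv.py .567 .145 .028 1.582
python3 - <<'E'
from h import *
c=vision.camera("top"); crop(c,200,160,300,240,8,"pics/t4.png")
c=vision.camera("scene"); crop(c,260,130,400,270,4,"pics/s4.png")
E
```

```text
clock: 2.85
eef_pos: [0.5662, 0.1431, 0.0993]
tool_rot: [-2.21, -2.233, -0.0]
wrist_force: [-0.3, 0.5, -1.0]
gripper_width: 0.0853
clk 2.85 p [0.5662 0.1431 0.0993] th 1.5812 tilt [ 0.  0. -1.] F [-0.3  0.5 -1. ] T [ 0.04 -0.01  0.02] w 0.0853 j [ 0.1   0.56 -0.52  1.81  0.35  0.87 -0.58]
shift mm [ 1.9  0.8 71.3] roll deg -0.0
```

View pics/s4.png

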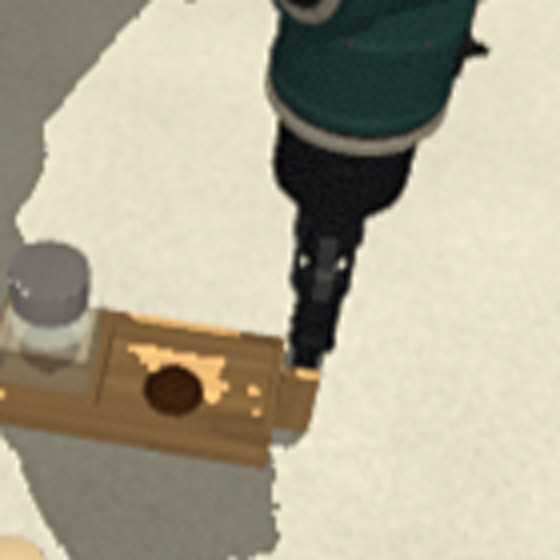

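View pics/t4.png

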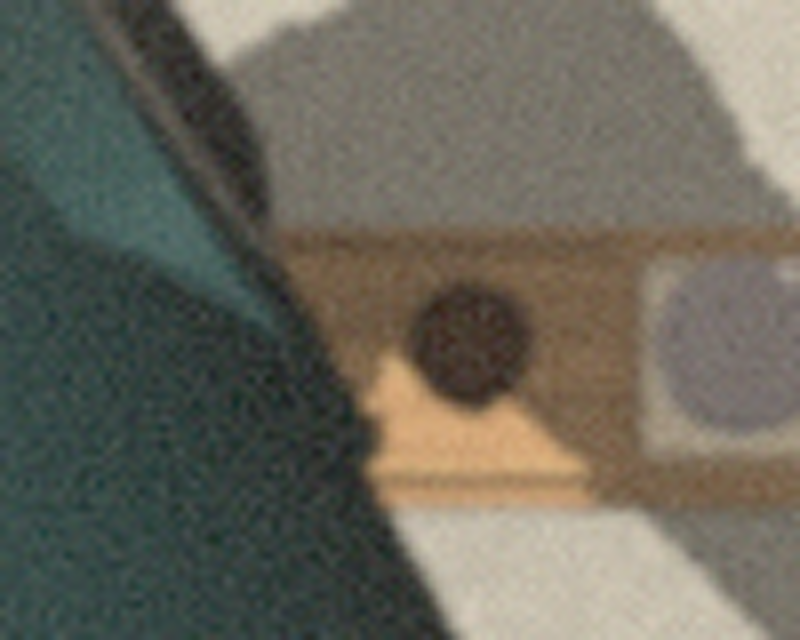

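```bash
python3 -m inch '[[[2,1,15,0,85],[2,1,35,0,85],[2,1,55,0,85],[2,1,69,0,85],[2,1,69,0,80],[2,1,69,0,20],[2,1,69,0,15],[2,1,69,0,15],[2,1,69,0,15],[2,1,69,0,15]]]' 90; python3 mv.py .5895 .0973 - 1.4846
```

```text
clock: 4.2
eef_pos: [0.5675, 0.1452, 0.031]
tool_rot: [2.21, 2.232, 0.001]
wrist_force: [-1.3, -0.8, 8.1]
gripper_width: 0.0229
clk 4.2 p [0.5675 0.1452 0.031 ] th 1.5811 tilt [ 0.001  0.    -1.   ] F [-1.3 -0.8  8.1] T [-0.17  0.45 -0.08] w 0.0229 j [ 0.05  0.66 -0.47  1.83  0.42  0.75 -0.63]
shift mm [-48.2  21.5   0. ] roll deg 5.5
```

```bash
python3 -m inch '[[[-4,3,0,0.7,15],[-10,6,0,1.4,15],[-16,9,0,2.1,15],[-22,12,0,2.8,15],[-28,15,0,3.5,15],[-34,17,0,4.2,15],[-40,19,0,4.9,15],[-45,21,0,5.5,15],[-48,21,0,5.5,15],[-48,21,0,5.5,15]]]'; python3 mv.py .5745 -.067 - 1.4846
python3 - <<'E'
from h import *
c=vision.camera("top"); crop(c,220,150,420,250,4,"pics/t5.png")
c=vision.camera("scene"); crop(c,160,140,360,260,4,"pics/s5.png")
E
```

```text
clock: 5.45
eef_pos: [0.5891, 0.0981, 0.031]
tool_rot: [2.314, 2.125, 0.003]
wrist_force: [0.1, 5.2, 6.6]
gripper_width: 0.0229
clk 5.45 p [0.5891 0.0981 0.031 ] th 1.4856 tilt [ 0.001  0.001 -1.   ] F [0.1 5.2 6.6] T [ 0.69  0.11 -0.11] w 0.0229 j [ 0.12  0.67 -0.44  1.8   0.4   0.76 -0.62]
shift mm [-165.8   -0.5   -0.2] roll deg 0.1
```

View pics/s5.png

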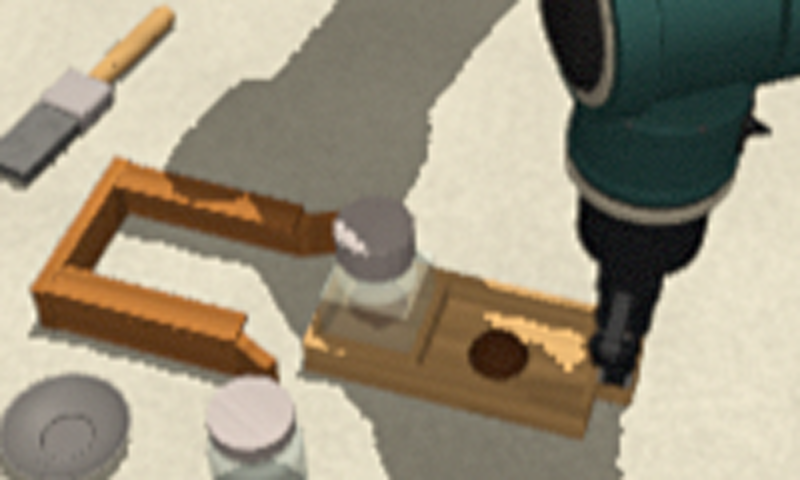

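View pics/t5.png

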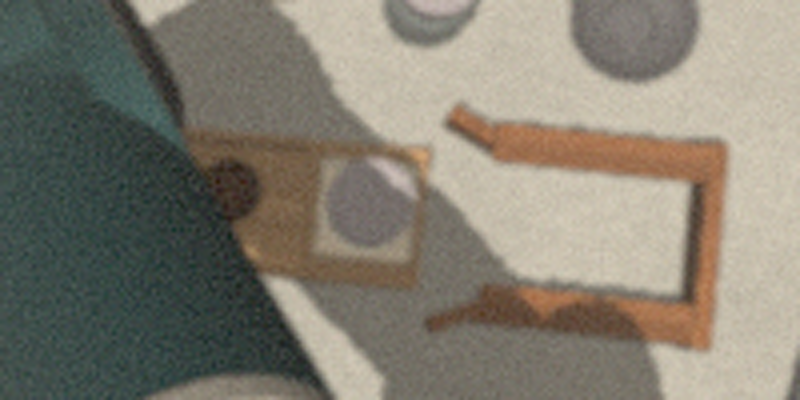

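```bash
python3 -m inch '[[[-8,0,0,0,15],[-20,0,0,0,15],[-32,0,0,0,15],[-44,0,0,0,15],[-56,0,0,0,15],[-68,0,0,0,15],[-80,0,0,0,15],[-90,0,0,0,15],[-98,0,0,0,15],[-100,0,0,0,15]]]'; python3 mv.py .5745 -.067 - 1.4846
python3 - <<'E'
from h import *
c=vision.camera("top"); crop(c,220,150,420,250,4,"pics/t6.png")
E
```

```text
clock: 6.8
eef_pos: [0.5807, -0.0016, 0.031]
tool_rot: [2.314, 2.125, 0.003]
wrist_force: [0.2, 7.4, 5.6]
gripper_width: 0.0226
clk 6.8 p [ 0.5807 -0.0016  0.031 ] th 1.4856 tilt [ 0.002  0.001 -1.   ] F [0.2 7.4 5.6] T [ 1.44 -0.01  0.02] w 0.0226 j [ 0.29  0.64 -0.44  1.85  0.39  0.74 -0.45]
shift mm [-65.7  -0.6  -0.1] roll deg 0.1
```

View pics/t6.png

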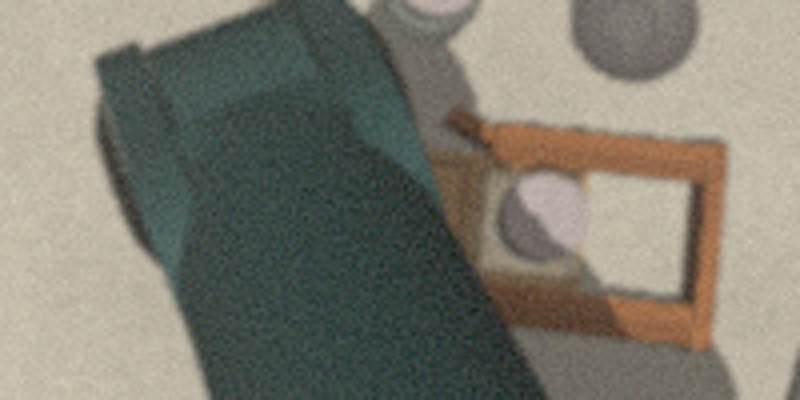

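```bash
python3 -m inch '[[[-8,0,0,0,15],[-18,0,0,0,15],[-28,0,0,0,15],[-37,0,0,0,15],[-45,0,0,0,15],[-52,0,0,0,15],[-57,0,0,0,15],[-60,0,0,0,15],[-62,0,0,0,15],[-62,0,0,0,15]]]'; python3 mv.py .5745 -.067 - 1.4846
```

```text
clock: 8.1
eef_pos: [0.5755, -0.0631, 0.031]
tool_rot: [2.313, 2.125, 0.003]
wrist_force: [0.8, 4.4, 6.0]
gripper_width: 0.0227
clk 8.1 p [ 0.5755 -0.0631  0.031 ] th 1.486 tilt [ 0.002  0.001 -1.   ] F [0.8 4.4 6. ] T [ 1.   -0.02  0.01] w 0.0227 j [ 0.4   0.64 -0.44  1.85  0.39  0.73 -0.35]
shift mm [-4.  -0.6 -0. ] roll deg 0.1
```

```bash
python3 -m inch '[[[-1,0,0,0,15],[-2,0,0,0,15],[-3,0,0,0,15],[-3.5,0,0,0,15],[-4,0,0,0,15],[-4.5,0,0,0,15],[-5,0,0,0,15],[-5,0,0,0,15],[-5,0,0,0,15],[-5,0,0,0,15]]]'; python3 mv.py .5745 -.067 - 1.4846
```

```text
clock: 9.35
eef_pos: [0.5751, -0.0677, 0.031]
tool_rot: [2.313, 2.126, 0.003]
wrist_force: [0.4, 7.4, 7.2]
gripper_width: 0.023
clk 9.35 p [ 0.5751 -0.0677  0.031 ] th 1.4864 tilt [ 0.002  0.001 -1.   ] F [0.4 7.4 7.2] T [ 1.34 -0.02  0.04] w 0.023 j [ 0.41  0.64 -0.44  1.85  0.39  0.73 -0.34]
shift mm [ 0.7 -0.6 -0. ] roll deg 0.1
```

```bash
python3 -m inch '[[[-0.5,0,0,0,15],[-1,0,0,0,15],[-1.5,0,0,0,15],[-2,0,0,0,15],[-2.5,0,0,0,15],[-3,0,0,0,15],[-3,0,0,0,15],[-3,0,0,0,15],[-3,0,0,0,15],[-3,0,0,0,15]]]'; python3 mv.py .5745 -.067 - 1.4846
```

```text
clock: 10.6
eef_pos: [0.5748, -0.0703, 0.031]
tool_rot: [-2.313, -2.126, -0.004]
wrist_force: [0.7, 9.3, 6.5]
gripper_width: 0.0228
clk 10.6 p [ 0.5748 -0.0703  0.031 ] th 1.4867 tilt [ 0.002  0.002 -1.   ] F [0.7 9.3 6.5] T [ 1.73 -0.01 -0.07] w 0.0228 j [ 0.41  0.64 -0.44  1.85  0.39  0.73 -0.33]
shift mm [ 3.2 -0.6  0. ] roll deg 0.1
```

```bash
python3 -m inch '[[[-0.5,0,0,0,15],[-1,0,0,0,15],[-1.5,0,0,0,15],[-2,0,0,0,15],[-2.5,0,0,0,15],[-3,0,0,0,15],[-3,0,0,0,15],[-3,0,0,0,15],[-3,0,0,0,15],[-3,0,0,0,15]]]'; python3 mv.py .5745 -.067 - 1.4846
python3 - <<'E'
from h import *
c=vision.camera("top"); crop(c,320,165,415,245,8,"pics/t7.png")
c=vision.camera("scene"); crop(c,160,140,360,260,4,"pics/s7.png")
E
```

```text
clock: 11.85
eef_pos: [0.5751, -0.0704, 0.031]
tool_rot: [-2.31, -2.127, -0.008]
wrist_force: [4.6, 24.0, 3.4]
gripper_width: 0.0231
clk 11.85 p [ 0.5751 -0.0704  0.031 ] th 1.4887 tilt [ 0.003  0.005 -1.   ] F [ 4.6 24.   3.4] T [ 4.44 -0.54 -0.4 ] w 0.0231 j [ 0.41  0.64 -0.44  1.85  0.39  0.73 -0.33]
shift mm [ 3.4 -0.9  0. ] roll deg 0.2
```

View pics/t7.png

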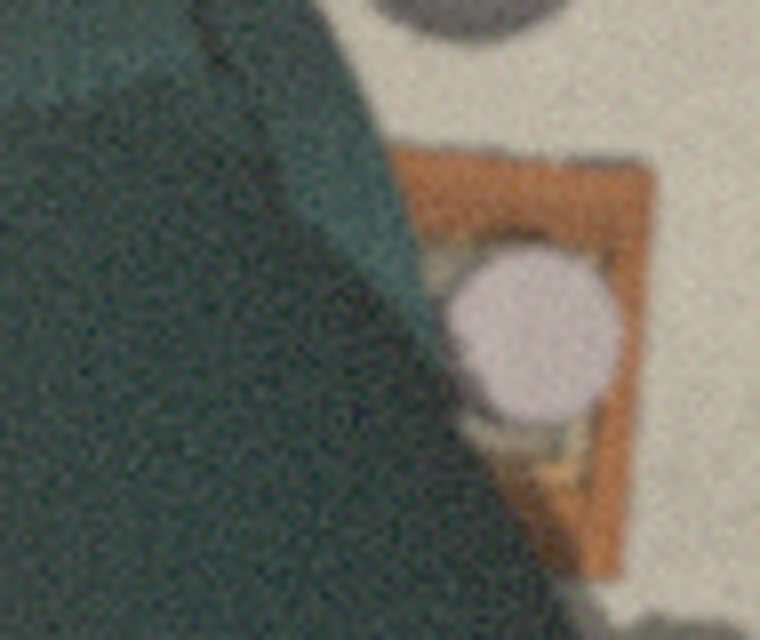

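View pics/s7.png

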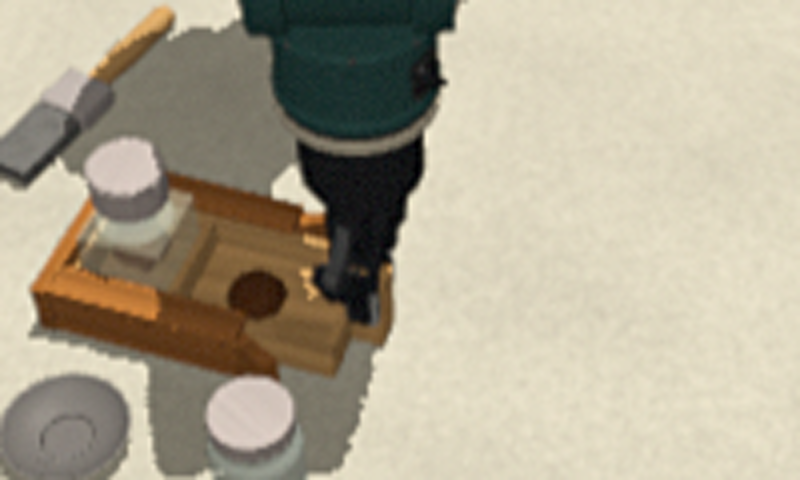

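```bash
python3 -m inch '[[[2,0,0,0,15],[2,0,0,0,60],[2,0,0,0,85],[2,0,-3,0,85],[2,0,-20,0,85],[2,0,-50,0,85],[2,0,-90,0,85],[2,0,-120,0,85],[2,0,-130,0,85],[2,0,-130,0,85]]]' 60
python3 - <<'E'
from h import *
c=vision.camera("top")
print(unproj(c,(np.array([533,335])+.5)/8-.5+[320,165],.112))
crop(c,320,165,415,245,8,"pics/t8.png")
E
python3 mv.py .560 -.233 .17 0.4
```

```text
clock: 13.2
eef_pos: [0.5741, -0.0732, 0.1609]
tool_rot: [2.314, 2.124, 0.001]
wrist_force: [0.2, -0.5, -0.2]
gripper_width: 0.0848
[[ 0.56080677 -0.23154092  0.112     ]]
clk 13.25 p [ 0.5737 -0.0731  0.1599] th 1.4851 tilt [-0. -0. -1.] F [ 0.6 -0.2 -1.6] T [ 0.01 -0.03  0.01] w 0.0852 j [ 0.48  0.46 -0.52  1.79  0.27  0.97 -0.24]
shift mm [-160.5    0.   -10.1] roll deg 62.2
```

View pics/t8.png

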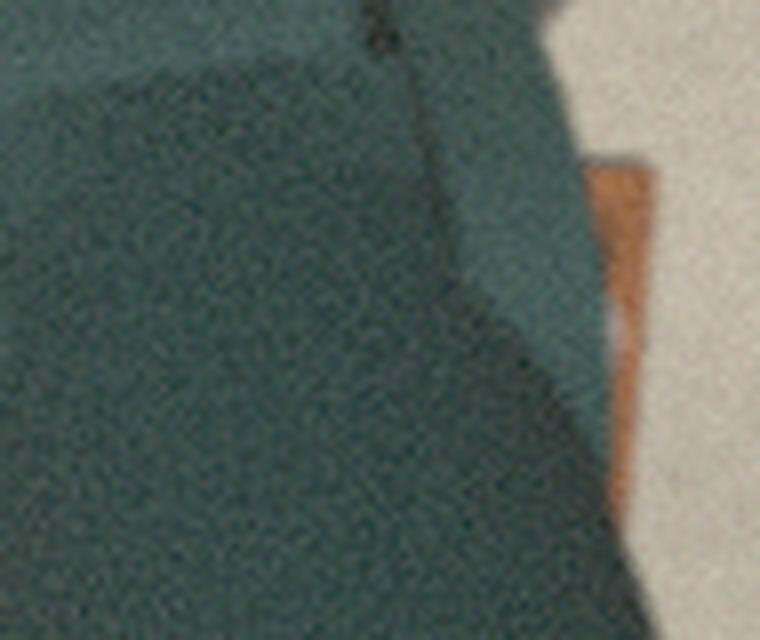

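```bash
python3 -m inch '[[[-25,0,-10,9,85],[-50,0,-10,18,85],[-75,0,-10,27,85],[-100,0,-10,36,85],[-125,0,-10,45,85],[-145,0,-10,54,85],[-158,0,-10,62,85],[-159,-1,-10,62,85],[-159,-1,-10,62,85],[-159,-1,-10,62,85]]]' 60
python3 mv.py .5608 -.2315 .082 0.4
python3 - <<'E'
from h import *
c=vision.camera("scene"); crop(c,130,120,330,270,4,"pics/s9.png")
E
```

```text
clock: 14.5
eef_pos: [0.5595, -0.2306, 0.17]
tool_rot: [-3.077, -0.633, 0.0]
wrist_force: [-0.8, 0.3, 0.5]
gripper_width: 0.0851
clk 14.5 p [ 0.5595 -0.2306  0.17  ] th 0.4059 tilt [-0.  0. -1.] F [-0.8  0.3  0.5] T [0.04 0.03 0.02] w 0.0851 j [ 0.53  0.46 -0.25  1.72  0.13  0.99 -0.93]
shift mm [ 0.8  1.4 88. ] roll deg 0.3
```

View pics/s9.png

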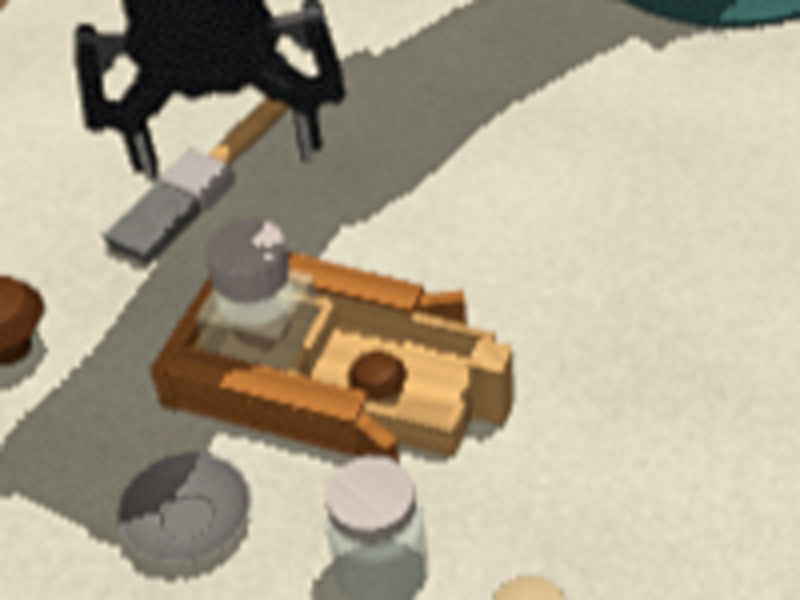

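```bash
python3 - <<'E'
from h import *
c=vision.camera("scene")
a=unproj(c,(np.array([492,351])+.5)/4-.5+[130,120],.062)[0,:2]
o=np.array([.5653,-.1736]);e=np.array([np.cos(-1.657),np.sin(-1.657)]);n=np.array([-e[1],e[0]])
print(a,(a-o)@e+.107,(a-o)@n)
b=unproj(c,(np.array([249,239])+.5)/4-.5+[130,120],.112)[0,:2];print(b)
E
python3 -m inch '[[[1,1,20,0,85],[1,1,40,0,85],[1,1,60,0,85],[1,1,75,0,85],[1,1,84,0,85],[1,1,88,0,85],[1,1,88,0,85],[1,1,88,0,45],[1,1,88,0,40],[1,1,88,0,40]]]' 90; python3 mv.py
```

```text
[ 0.57179764 -0.06712195] 0.00035790020548560897 -0.0026939212514931407
[ 0.55443168 -0.23000114]
clock: 15.85
eef_pos: [0.5614, -0.2322, 0.0832]
tool_rot: [3.077, 0.629, 0.002]
wrist_force: [0.1, -0.2, 7.1]
gripper_width: 0.0481
clk 15.85 p [ 0.5614 -0.2322  0.0832] th 0.4031 tilt [ 0.001 -0.001 -1.   ] F [ 0.1 -0.2  7.1] T [-0.    0.12 -0.02] w 0.0481 j [ 0.52  0.57 -0.23  1.77  0.17  0.82 -0.96]
shift mm [0. 0. 0.] roll deg -0.0
```

```bash
python3 -m inch '[[[0,0,0,-2,40],[0,0,0,-6,40],[0,0,0,-11,40],[0,0,0,-17,40],[0,0,0,-23,40],[0,0,0,-29,40],[0,0,0,-35,40],[0,0,0,-40,40],[0,0,0,-40,40],[0,0,0,-40,40]]]'; python3 mv.py
python3 - <<'E'
from h import *
c=vision.camera("scene"); crop(c,130,120,330,270,4,"pics/s10.png")
E
```

```text
clock: 17.1
eef_pos: [0.5607, -0.2321, 0.0831]
tool_rot: [2.677, 1.643, -0.0]
wrist_force: [-6.1, 1.9, 12.2]
gripper_width: 0.0481
clk 17.1 p [ 0.5607 -0.2321  0.0831] th 1.1007 tilt [ 0. -0. -1.] F [-6.1  1.9 12.2] T [ 0.36  1.21 -0.4 ] w 0.0481 j [ 0.64  0.59 -0.4   1.76  0.29  0.85 -0.36]
shift mm [0. 0. 0.] roll deg -0.0
```

View pics/s10.png

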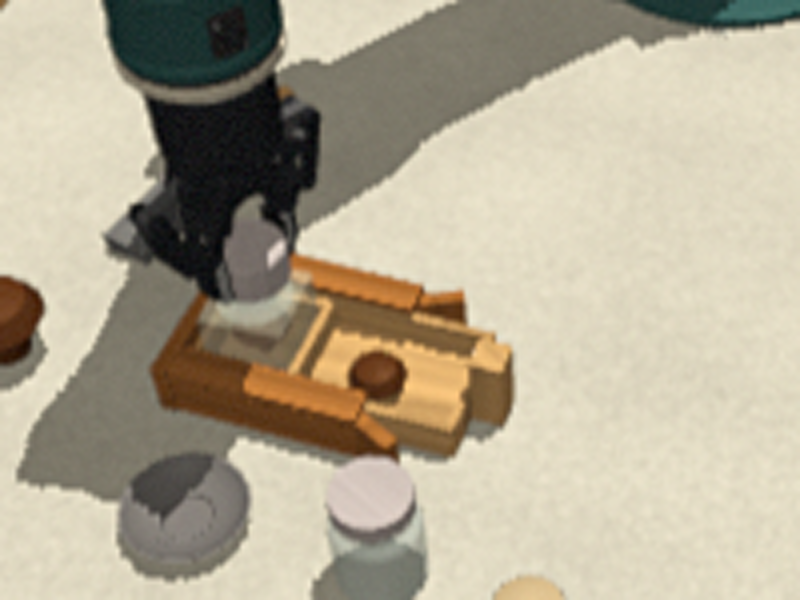

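```bash
python3 -m inch '[[[0,0,0,-3,40],[0,0,0,-8,40],[0,0,0,-13,40],[0,0,0,-18,40],[0,0,0,-24,40],[0,0,0,-30,40],[0,0,0,-36,40],[0,0,0,-42,40],[0,0,0,-42,40],[0,0,0,-42,40]]]'; python3 mv.py
```

```text
clock: 18.4
eef_pos: [0.5606, -0.2328, 0.0832]
tool_rot: [1.911, 2.492, -0.002]
wrist_force: [-8.1, -1.0, 14.2]
gripper_width: 0.0481
clk 18.4 p [ 0.5606 -0.2328  0.0832] th 1.8331 tilt [-0.    -0.001 -1.   ] F [-8.1 -1.  14.2] T [-0.22  1.6  -0.38] w 0.0481 j [ 0.76  0.63 -0.57  1.76  0.42  0.88  0.27]
shift mm [0. 0. 0.] roll deg -0.0
```

```bash
python3 -m inch '[[[0,0,-0.5,0,40],[0,0,-1,0,40],[0,0,-1.5,0,40],[0,0,-2,0,40],[0,0,-2.5,0,40],[0,0,-3,0,40],[0,0,-3,0,40],[0,0,-3,0,40],[0,0,-3,0,40],[0,0,-3,0,40]]]'; python3 mv.py
```

```text
clock: 19.65
eef_pos: [0.5607, -0.2319, 0.0853]
tool_rot: [-1.91, -2.494, 0.0]
wrist_force: [-1.9, -0.9, -0.4]
gripper_width: 0.0479
clk 19.65 p [ 0.5607 -0.2319  0.0853] th 1.8343 tilt [-0.  0. -1.] F [-1.9 -0.9 -0.4] T [-0.17  0.29 -0.16] w 0.0479 j [ 0.76  0.62 -0.57  1.76  0.42  0.88  0.27]
shift mm [0. 0. 0.] roll deg -0.0
```

```bash
python3 -m inch '[[[0,0,-1,0,40],[0,0,-2,0,40],[0,0,-3.5,0,40],[0,0,-5,0,40],[0,0,-6.5,0,40],[0,0,-8,0,40],[0,0,-9,0,40],[0,0,-10,0,40],[0,0,-10,0,40],[0,0,-10,0,40]]]'; python3 mv.py
python3 - <<'E'
from h import *
c=vision.camera("scene"); crop(c,130,120,330,270,4,"pics/s11.png")
E
```

```text
clock: 20.9
eef_pos: [0.5607, -0.2319, 0.0952]
tool_rot: [-1.91, -2.494, 0.0]
wrist_force: [-0.1, 0.3, -1.3]
gripper_width: 0.0484
clk 20.9 p [ 0.5607 -0.2319  0.0952] th 1.8343 tilt [-0.  0. -1.] F [-0.1  0.3 -1.3] T [-0.01  0.   -0.01] w 0.0484 j [ 0.77  0.61 -0.58  1.75  0.41  0.9   0.28]
shift mm [0. 0. 0.] roll deg -0.0
```

View pics/s11.png

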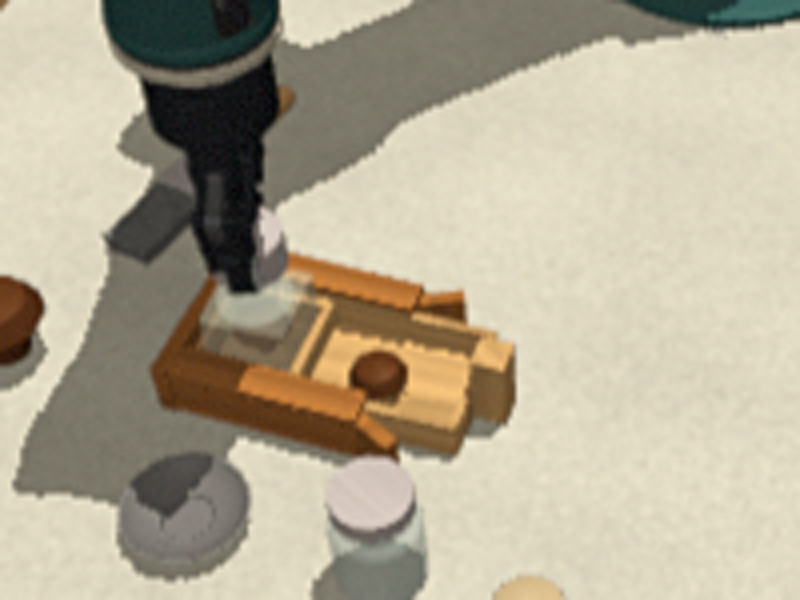

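```bash
python3 -m inch '[[[0,0,-2,0,40],[0,0,-5,0,40],[0,0,-9,0,40],[0,0,-13,0,40],[0,0,-17,0,40],[0,0,-20,0,40],[0,0,-23,0,40],[0,0,-25,0,40],[0,0,-25,0,40],[0,0,-25,0,40]]]'; python3 mv.py
python3 - <<'E'
from h import *
c=vision.camera("scene"); crop(c,150,140,290,245,5.5,"pics/s12.png")
o=np.array([.5605,-.2312])
for z in(.064,.1,.103,.1075,.122): print(z,(proj(c,[[*o,z]])-[150,140])*5.5)
c=vision.camera("top");crop(c,280,120,420,225,5.5,"pics/t12.png")
E
```

```text
clock: 22.2
eef_pos: [0.5607, -0.2319, 0.1201]
tool_rot: [-1.91, -2.494, 0.0]
wrist_force: [-0.1, 0.0, 0.3]
gripper_width: 0.0482
clk 22.2 p [ 0.5607 -0.2319  0.1201] th 1.8343 tilt [-0.  0. -1.] F [-0.1  0.   0.3] T [ 0.04 -0.01  0.  ] w 0.0482 j [ 0.78  0.58 -0.59  1.74  0.39  0.94  0.3 ]
shift mm [0. 0. 0.] roll deg -0.0
0.064 [[239.04682664 294.53390523]]
0.1 [[227.43279175 243.12338253]]
0.103 [[226.43566506 238.70951561]]
0.1075 [[224.93123964 232.05004733]]
0.122 [[220.01110452 210.27064675]]
```

View pics/s12.png

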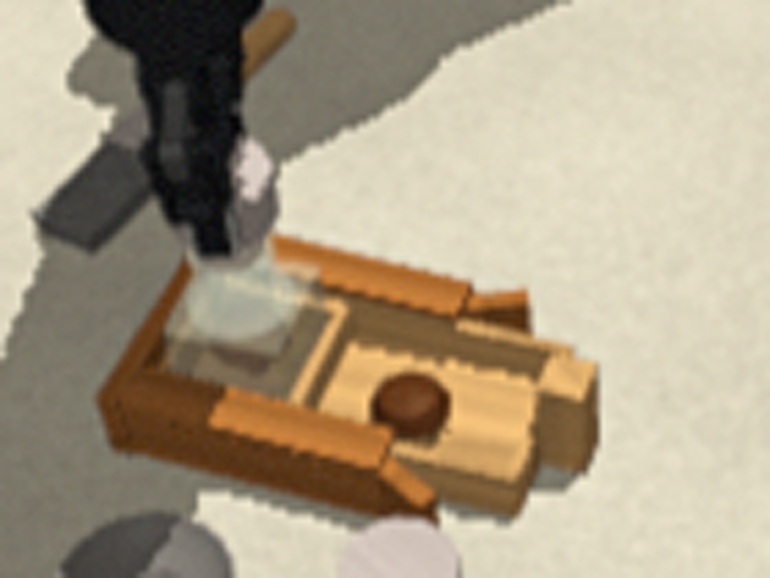

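View pics/t12.png

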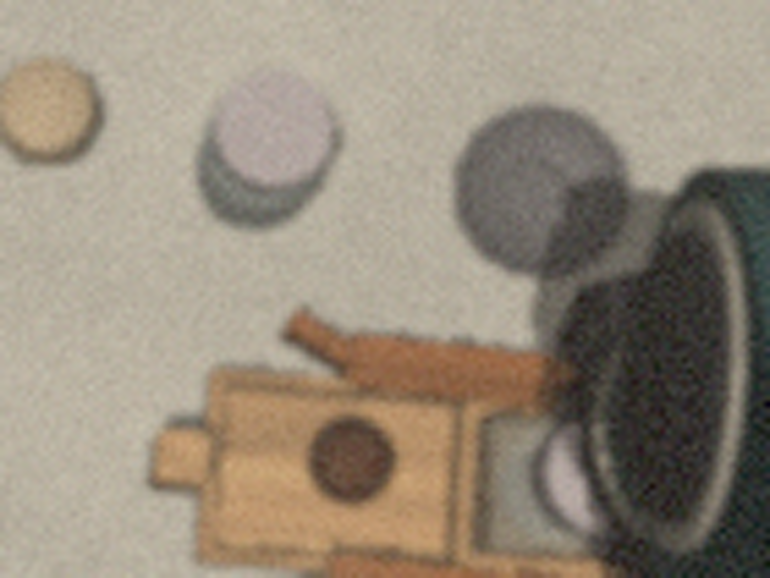

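Run:
```python
from h import *
a=np.linspace(0,2*np.pi,60)
for n,(u,v),name in (("scene",(150,140),"s13"),("top",(280,120),None)):
    c=vision.camera(n)
    if name:
        im=np.clip(cv2.resize(c["color"][150:215,165:235],None,fx=8,fy=8,interpolation=cv2.INTER_CUBIC)*1.0*1.7,0,255).astype(np.uint8)
        cv2.imwrite("pics/s13a.png",im)
        for z,r,col in((.121,.025,(0,0,255)),(.149,.025,(0,0,255)),(.100,.016,(0,255,0)),(.103,.016,(255,0,0))):
            P=np.c_[.5607+r*np.cos(a),-.2319+r*np.sin(a),0*a+z]
            q=(proj(c,P)-[165,150]+.5)*8; cv2.polylines(im,[q.astype(np.int32)],True,col,1)
        cv2.imwrite("pics/s13.png",im)
    else:
        h=unproj(c,(np.array([182,456])+.5)/5.5-.5+[u,v],.062)[0,:2]
        o=np.array([.5653,-.1736]);e=np.array([np.cos(-1.657),np.sin(-1.657)]);m=np.array([-e[1],e[0]])
        print(h,(h-o)@e+.107,(h-o)@m)
```

```text
[ 0.57287979 -0.0679227 ] 0.0010625100424787731 -0.00154685049699639
```

View pics/s13.png

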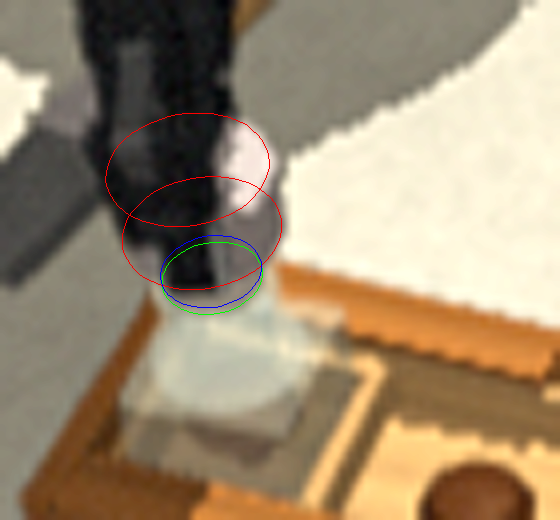

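View pics/s13a.png

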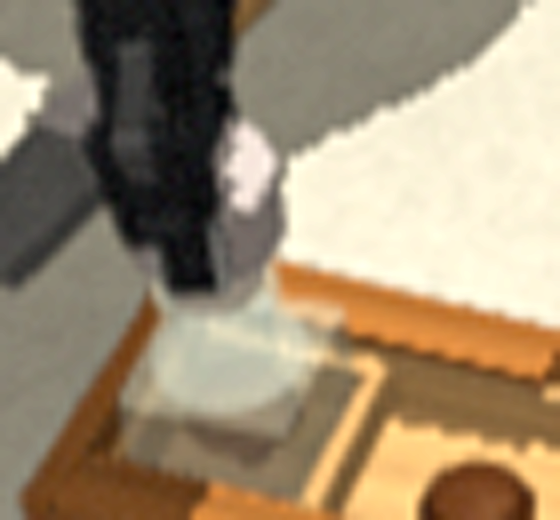

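```bash
python3 -m inch '[[[0,0,-1,0,40],[0,0,-2,0,40],[0,0,-3,0,40],[0,0,-3,0,40],[0,0,-3,0,40],[0,0,-3,0,40],[0,0,-3,0,40],[0,0,-3,0,40],[0,0,-3,0,40],[0,0,-3,0,40]]]'; python3 mv.py
python3 - <<'E'
from h import *
c=vision.camera("scene"); cv2.imwrite("pics/end.png",c["color"])
E
```

```text
clock: 23.65
eef_pos: [0.5608, -0.2318, 0.1232]
tool_rot: [-1.91, -2.494, -0.0]
wrist_force: [-0.1, -0.9, -0.1]
gripper_width: 0.048
clk 23.65 p [ 0.5608 -0.2318  0.1232] th 1.8344 tilt [-0.  0. -1.] F [-0.1 -0.9 -0.1] T [ 0.04 -0.    0.01] w 0.048 j [ 0.78  0.58 -0.59  1.74  0.39  0.95  0.3 ]
shift mm [0. 0. 0.] roll deg -0.0
```

View pics/end.png

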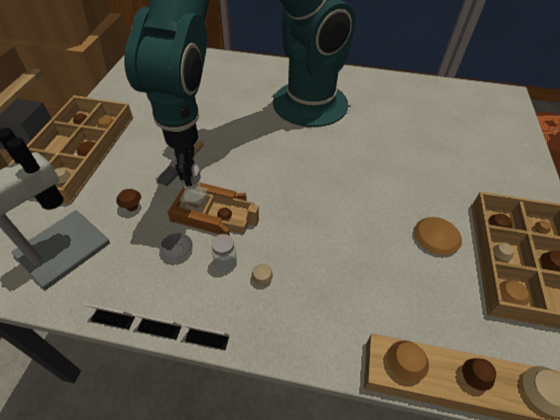

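The tray sits home in the holder at about (215,208). The cap is held above the jar at about (190,175), and the bystanders are where they were at the start.

```bash
python3 -c "
from station import ctrl
print(ctrl.finish_job())"
```

```text
the job is handed in; nothing more can be done
None
```

The job is handed in at 23.7 s with the cap held level above the jar's open mouth. No verdict was reported.

- **Docking:** I gripped the tray handle, lined the tray up and slid it in until it stopped against the back stop at 24 N. My last measurement from the top camera put it about 1 mm along and 1.5 mm aside from home.
- **Unscrewing:** I gripped the cap at 90 N and turned it 1.43 rad anticlockwise, with about 0.4 N m of resistance. I could not read the seal turn directly. The cap then lifted without carrying the jar's weight.
- **Final hold:** The gripper rose 40 mm and is level. The cap rim should be about 16–21 mm above the mouth.
- **Bystanders:** In the last pictures the jar was upright in its pocket, the specimen was in the tray and the other things were where they started.

One check disagreed: in the scene image the cap appears up to about 5 mm lower than the gripper's rise implies. That could be a small slip in the grip or a camera offset, so I raised it 3 mm more as margin.

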